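Draw the blue reference panel from the leaning stack

TASK

Three colour reference panels lean one against another in the wooden stand. Draw the blue panel up out of the stack, leaving the yellow and green panels leaning where they are, and lean it, tab up, in the middle of the empty white stand, resting against its backrest. Let go of it.

Things in the scene. Friction and masses are not known exactly. Their poses are not given: they have to be found in the camera images.
- blue_tab (a point): Centre of the blue panel's grip tab. Panel 150 wide x 95 high x 10 mm, 0.11 kg; tab 24 wide x 46 high x 10 mm thick, mid upper edge; point 118 mm above lower edge. z up along panel (leans 12 deg), y along width, x through thickness to the backrest. Front, middle or back of the stack. Upper edges are level: keep fingertips above the tab's foot. Lifting 150 mm along z clears the other tabs.
- view_stand: Empty white stand, fixed, 180 mm wide; left or right of the wooden one. Origin on the worktop under its middle; x to its backrest, y along its width, z up. Floor 10 mm high, from x = -10 mm (front lip, 8 mm above floor) to 20 mm (foot of backrest). Backrest 80 mm high, leans 12 deg to +x. A panel flush on it has the middle of its lower edge at x 15, y 0, z 11 mm.
- yellow_panel: Yellow reference panel in the wooden stand, 150 wide x 95 high x 10 mm, with a 24 x 46 mm tab on its upper edge, 50 mm left of the middle (+y). Origin: middle of its lower edge; axes as the blue panel's. Stays leaning there; it may settle back 1 to 2 cm when the blue one is gone.
- green_panel: Green reference panel in the wooden stand, 150 wide x 95 high x 10 mm, with a 24 x 46 mm tab on its upper edge, 50 mm right of the middle (-y). Origin: middle of its lower edge; axes as the blue panel's. Stays leaning there; it may settle back 1 to 2 cm when the blue one is gone.

How it is judged:
By the outcome, as a careful person would: the job done as asked, in the order asked, and still so for the second after the job is handed in, with the robot touching nothing.
It also fails if it takes over 42 s, if anything falls off the work surface, if the arm or the gripper's body presses on something with over 40 N, if the wrist force passes 120 N, or if a joint passes its speed limit or range.

ROBOT

A 6-joint arm with a two-finger parallel gripper is mounted at the origin on a cart in front of the work surface, level with it; the furniture and walls round the work are solid. World frame = base frame: x ahead of the robot, y to its left, z up, the work surface at z = 0. Lengths are in mm, angles in degrees, forces in N, time in s.
With the tool pointing down it reaches from about 300 to 850 mm from the base axis. Payload 4.2 kg.
Tool frame: the origin (TCP) lies midway between the tips of the shut fingers; the grasp point (between the pads) lies 19 mm behind it (env.grasp_offset is the distance from the TCP to the grasp point, in mm); z points along the fingers, y is the line along which they close (so a half turn about z gives the same grasp; the last joint's range is limited). The gripper opens to 91 mm and grips with 3 to 60 N. Pads are 32 mm wide; open, the fingers measure 118 mm over their backs; the gripper's body (76 mm by 178 mm) begins 60 mm behind the grasp point.
Start: joints at [-68.067, 18.312, 89.639, -0, 72.044, -1.146], TCP at [225.402, -528.996, 213.976] pointing down, gripper open.
Joint ranges: [-177.97, 177.97], [-48.28, 115.42], [12.27, 149.76], [-77.06, 257.06], [2.81, 150.46], [-146.56, 146.56]. Speed limits (degrees/s): [147.25, 147.25, 180, 180, 180, 180].

INTERFACE

Orientations are given as [roll, pitch, yaw] about the fixed x, y, z axes, in that order (R = Rz(yaw) Ry(pitch) Rx(roll)).
In Python, from workcell import env, optics gives the robot as it stands. The module is installed in compiled form; this text tells all that it offers.
- The arm moves only by the tool send_rows, never from a script. Its argument "targets" is a list that holds one entry, the list of rows, each a list of 7 numbers: the turn, a rotation vector about the world's x, y, z scaled (see below), then the shift along the world's x, y, z scaled (see below), then the closure, from -1 (fully open) to 1 (shut). In form: [[[rx, ry, rz, x, y, z, gripper], ...]]. A call has 1 to 12 rows; each row shifts and turns the commanded pose from where the row before left it; what a row does not reach is not made up. The controller multiplies each number of a shift by 0.2 m and each number of a turn by pi/2 rad. A row lasts 1/10 s, in which the tool goes at most 50 mm and 8.59 degrees, less where a joint would pass 70% of its speed; a pose out of reach is approached as far as the arm can. A call with a number of a shift or a turn outside -1 to 1 is refused whole. A call with a gripper value outside its range is refused whole. The fingers move at their own pace and stop on an object; "grip_force" is the grip in N (left out, the last holds). Time passes only in rows, so rows that do not move let the fingers close. It gives the time, the measured TCP pose, the force, the opening and the grip force at its end, in the units of the state.
- env.state(): the state, without advancing time (a new reading comes with each control period).
- optics.grab_frame(name): name is "side" or "top" or "wrist"; returns (picture, depth): 480x640x3 uint8, red, green, blue; 480x640 float32, mm along the optical axis (not along the pixel's ray), 0 where there is no reading.
- optics.camera_info(name): a dict with "camera_matrix" (3x3 intrinsics, pixels), "R" (3x3) and "t" (3): a world point X has camera coordinates R X + t; the wrist camera has in their place "mount" (4x4, takes a point from camera to tool coordinates, whose origin is the TCP and whose axes are the flange's). Camera axes: x right, y down, z forward; pixel columns grow to the right and rows downward; lengths in mm; the calibration is good to about 2 mm. A picture is of the moment at which its call begins: read the wrist's pose just before it. camera_info takes no time and is no camera call.
- env.job_done(): hands the job in; it is judged then, once.
Trained networks look in the newest picture that a camera, given by its name, has taken for a name from the list of things; names that differ only in an ending like _2 or _b are one class to them, and where a whole thing is asked for, a point or a joint stands for the part that bears it (a point fixed in the world has none). Each returns a list of dicts, best first, with "conf" (0 to 1); they miss things now and then, are a little off and sometimes report something else, mostly with a low value. They report only what shows in the picture. A call takes as long as a camera call.
- optics.silhouettes(camera, name): "mask" (480x640 bool, what is visible of it) and "at" ([column, row] in pixels, amid what is visible of it).
- optics.place_of(camera, name): "at" ([column, row] in pixels: a listed point, or the origin of a listed thing).
The state is a dict: "time_s": time; "qpos": joint angles; "qvel": joint speeds; "effort": joint torques, N m; "ee_pos": TCP position; "ee_rot": TCP orientation; "force": force on the tool from outside, world axes, zero at the start; "torque": the same for the moment, N m; "gripper_width": finger opening in mm; "gripper_force": force on a finger pad.
Only numpy, scipy, OpenCV 4.12 (cv2) and the standard library are available. Lean on these libraries where they do the work, as an engineer would, in place of code of your own. Each camera call takes 0.05 s, during which the arm holds its last target. There are 200 camera calls.

## Working session

There is one attempt and no reset: what is moved stays moved. The work goes in short steps, Python scripts to look and compute and a tool call to move; the robot and the scene stay as the last step left them, time stands still between calls to the robot, and variables do not carry over. Pictures are saved under pics/ and viewed, at most 10 in all, crops included, and the job is handed in when it is done.

Besides the shell and the picture viewer there is one more tool, called after "Emit:" by a JSON object that holds its "fn" and its "kwargs". send_rows: Moves the arm, as the interface text tells. Its arguments: {"type":"object","properties":{"targets":{"type":"array"},"grip_force":{"type":"number"}},"required":["targets"]}

```bash
mkdir -p pics; cat > h.py <<'E'
import numpy as np, cv2
from workcell import env, optics
def pts(cam,depth,mask):
    c=optics.camera_info(cam);K=np.array(c["camera_matrix"]);v,u=np.nonzero(mask&(depth>0));z=depth[v,u]
    P=np.stack([(u-K[0,2])*z/K[0,0],(v-K[1,2])*z/K[1,1],z],1)
    return (P-np.array(c["t"]))@np.array(c["R"])
E
python3 - <<'E'
from h import *
s=env.state();print(s["time_s"],s["ee_pos"],s["ee_rot"],s["gripper_width"])
ims=[]
for cam in("side","top"):
    p,d=optics.grab_frame(cam);ims.append(p);np.save(f"{cam}_d.npy",d);np.save(f"{cam}_p.npy",p)
    for n in("blue_tab","view_stand","yellow_panel","green_panel"):
        for r in optics.silhouettes(cam,n)[:2]:
            P=pts(cam,d,r["mask"]);print(cam,n,r["conf"],r["at"],len(P),np.median(P,0).round(),np.percentile(P,2,0).round(),np.percentile(P,98,0).round()) if len(P) else 0
        for r in optics.place_of(cam,n)[:2]:print("   place",r["conf"],r["at"])
    cv2.imwrite(f"pics/{cam}0.png",p[:,:,::-1])
E
```

```text
0.0 [ 225.20553717 -528.51065175  213.13426359] [-1.79899271e+02 -1.99141911e-03  2.30771509e+01] 91.09933494150312
side blue_tab 0.74 [255.6, 255.8] 666 [ 504. -174.  104.] [ 375. -248.    0.] [ 515. -102.  149.]
   place 0.63 [260.3, 253.7]
   place 0.41 [255.1, 300.1]
side view_stand 0.67 [377.1, 250.5] 3099 [543.  71.  17.] [494.  -1.   4.] [565. 168.  87.]
   place 0.95 [371.2, 249.5]
side yellow_panel 0.87 [270.0, 241.2] 455 [ 487. -131.  110.] [ 472. -248.   21.] [ 503. -101.  149.]
side green_panel 0.72 [245.6, 271.8] 983 [ 517. -203.  103.] [ 493. -240.   87.] [ 531. -101.  149.]
   place 0.77 [256.9, 298.2]
top blue_tab 0.97 [380.8, 252.0] 559 [ 501. -171.  105.] [ 480. -238.   99.] [513. -99. 150.]
   place 0.6 [378.4, 251.9]
top view_stand 0.91 [230.5, 246.8] 4110 [525.  90.  16.] [487.   3.   2.] [564. 177.  88.]
   place 0.75 [234.1, 259.8]
top yellow_panel 0.79 [377.0, 269.3] 1949 [ 477. -165.   80.] [ 452. -241.   14.] [499. -99. 148.]
   place 0.78 [375.7, 280.9]
top green_panel 0.66 [397.7, 249.7] 521 [ 514. -202.  105.] [ 486. -236.   90.] [531. -95. 150.]
   place 0.77 [371.5, 272.1]
```

```bash
python3 - <<'E'
from h import *
p=np.load("side_p.npy");q=np.load("top_p.npy")
a=cv2.resize(p[190:340,180:480],(800,400),interpolation=3);cv2.imwrite("pics/a.png",a[:,:,::-1])
b=cv2.resize(q[190:340,140:460],(800,375),interpolation=3);cv2.imwrite("pics/b.png",b[:,:,::-1])
E
```

```text
(no output)
```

View pics/a.png

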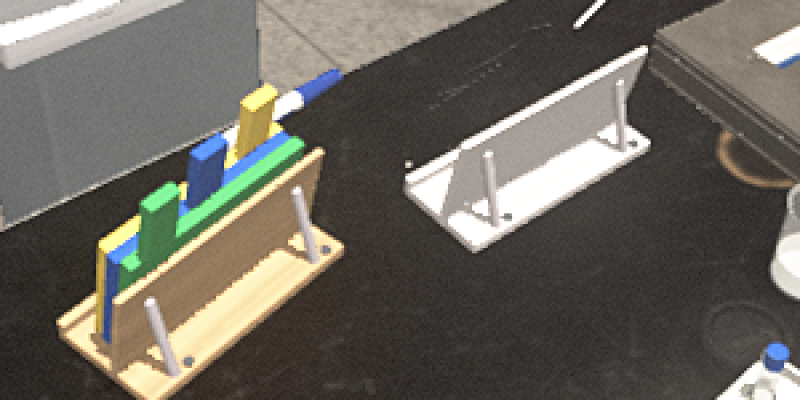

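View pics/b.png

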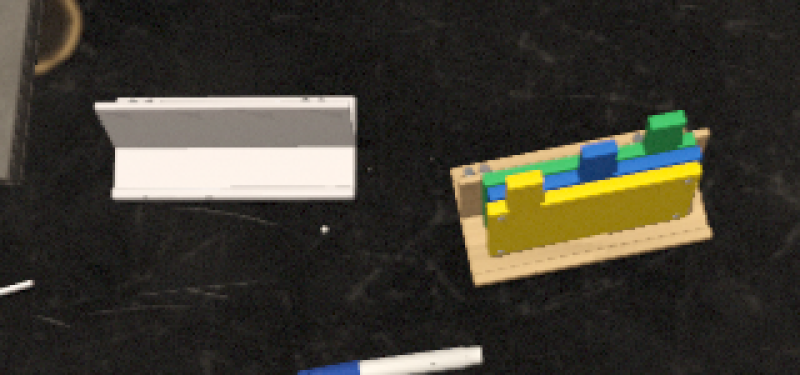

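View pics/side0.png

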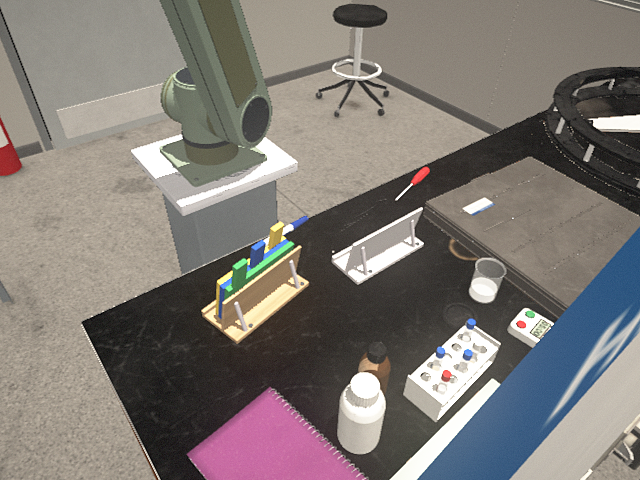

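The images agree that blue is the middle panel and its tab is central (side pixel about 256,254; top pixel about 379,252). The white stand is on the left (+y). Next I'll fit the geometry.

```bash
cat >> h.py <<'E'
def colmask(p,c):
    h=cv2.cvtColor(p,cv2.COLOR_RGB2HSV);lo,hi={"blue":((100,120,50),(125,255,255)),"green":((55,110,50),(90,255,255)),"yellow":((20,130,60),(32,255,255))}[c]
    return cv2.inRange(h,lo,hi)>0
def tabs():
  for cam in("top","side"):
    p=np.load(cam+"_p.npy");d=np.load(cam+"_d.npy")
    for c in("blue","green","yellow"):
        m=cv2.erode(colmask(p,c).astype(np.uint8),np.ones((2,2)))>0
        P=pts(cam,d,m);P=P[(P[:,0]>420)&(P[:,0]<570)&(P[:,1]>-280)&(P[:,1]<200)]
        T=P[P[:,2]>112]
        E=P[(P[:,2]>75)&(P[:,2]<110)]
        yaw=np.degrees(np.arctan(np.polyfit(E[:,1],E[:,0],1)[0])) if len(E)>9 else 0
        print(cam,c,len(T),np.median(T,0).round(1),np.percentile(T,3,0).round(),np.percentile(T,97,0).round(),"edge yaw",(-yaw).round(1),"ymid",np.percentile(E[:,1],[2,98]).round() if len(E)>9 else 0)
E
python3 - <<'E'
from h import *
tabs()
for cam in("top","side"):
    p=np.load(cam+"_p.npy");d=np.load(cam+"_d.npy");P=pts(cam,d,np.ones(d.shape,bool))
    g=(P[:,0]>460)&(P[:,0]<600)&(P[:,1]>-30)&(P[:,1]<210)&(P[:,2]>5)&(P[:,2]<110);P=P[g]
    for n,lo,hi in(("floor",7,13),("lip",15,22),("back",35,80),("topedge",82,100)):
        Q=P[(P[:,2]>lo)&(P[:,2]<hi)]
        if len(Q)<20: continue
        print(cam,n,len(Q),np.percentile(Q,1,0).round(1),np.percentile(Q,99,0).round(1),"rect",cv2.minAreaRect(Q[:,:2].astype(np.float32)))
        if n=="back":
            A=np.c_[Q[:,1:]-[88,0],np.ones(len(Q))];w=np.linalg.lstsq(A,Q[:,0],rcond=None)[0];r=Q[:,0]-A@w
            k=abs(r)<4;w=np.linalg.lstsq(A[k],Q[k,0],rcond=None)[0];print("  x=",w.round(4),"yaw",-np.degrees(np.arctan(w[0])),"lean",np.degrees(np.arctan(w[1])),(abs(r)<4).mean())
E
```

```text
top blue 145 [ 500.3 -168.4  139.2] [ 494. -179.  114.] [ 508. -159.  150.] edge yaw 12.3 ymid [-241. -100.]
top green 173 [ 520.8 -213.3  140.3] [ 513. -224.  114.] [ 530. -202.  150.] edge yaw 11.9 ymid [-237.  -95.]
top yellow 154 [ 479.9 -119.3  140.1] [ 473. -130.  115.] [ 488. -109.  151.] edge yaw 12.5 ymid [-240. -100.]
side blue 119 [ 508.6 -174.5  144.7] [ 504. -181.  115.] [ 513. -159.  149.] edge yaw 11.8 ymid [-245. -102.]
side green 69 [ 528.5 -214.2  147.6] [ 523. -224.  144.] [ 532. -204.  149.] edge yaw 11.9 ymid [-237.  -98.]
side yellow 128 [ 486.2 -124.4  127.2] [ 482. -132.  113.] [ 491. -110.  141.] edge yaw 8.8 ymid [-245. -102.]
top floor 1506 [486.3   1.    7.1] [564.1 177.2  12.8] rect ((512.7715454101562, 90.05973815917969), (103.0272445678711, 179.969482421875), 1.6683496236801147)
top lip 448 [485.9   2.   15.1] [530.1 177.1  21.8] rect ((523.79931640625, 90.31320190429688), (74.08906555175781, 180.05801391601562), 1.4674508571624756)
top back 942 [529.1   2.   35.3] [541.5 177.6  79.4] rect ((535.2382202148438, 90.59159088134766), (11.615204811096191, 18
[... 369 characters left out ...]
280273438, 87.7082290649414), (77.88516235351562, 182.14027404785156), 0.2481093406677246)
side lip 200 [487.7  -2.1  15.1] [561.6 164.6  21.7] rect ((523.6686401367188, 81.71131896972656), (75.63611602783203, 169.13668823242188), 1.702558994293213)
side back 902 [534.9  -1.2  35.7] [553.9 174.7  79.4] rect ((545.21142578125, 87.55906677246094), (180.22813415527344, 23.16889190673828), 89.55812072753906)
  x= [-1.800000e-02  2.102000e-01  5.285876e+02] yaw 1.0319870060710945 lean 11.87154365742703 0.8669623059866962
side topedge 273 [ 5.396e+02 -5.000e-01  8.210e+01] [548.4 175.6  89.1] rect ((544.0977783203125, 87.75413513183594), (7.681609630584717, 178.25473022460938), 0.9586272239685059)
```

```bash
cat >> h.py <<'E'
from scipy.spatial.transform import Rotation as Ro
def axes(yaw,lean=12.):
    return Ro.from_euler("ZY",[yaw,lean],degrees=True).as_matrix()  # cols: n(x), y, zp
def toolR(yaw):
    a=axes(yaw);return np.c_[np.cross(a[:,0],-a[:,2]),a[:,0],-a[:,2]]
def go(pos,R,n):
    s=env.state();R0=Ro.from_euler("xyz",s["ee_rot"],degrees=True)
    rv=np.degrees((Ro.from_matrix(R)*R0.inv()).as_rotvec());d=np.array(pos)-s["ee_pos"]
    print("t",s["time_s"],"pos",s["ee_pos"].round(1),"rv",rv.round(2),"d",d.round(1),"w",s["gripper_width"],"f",np.round(s["force"],1));print(n,"rows:",(rv/90/n).round(4),(d/200/n).round(4))
E
python3 - <<'E'
from h import *
a=axes(12.0)
for cam in("top","side"):
    p=np.load(cam+"_p.npy");d=np.load(cam+"_d.npy")
    for c in("blue","green","yellow"):
        P=pts(cam,d,colmask(p,c));P=P[(P[:,0]>420)&(P[:,0]<570)&(P[:,1]>-280)&(P[:,1]<-60)&(P[:,2]>112)]@a
        h=np.histogram(P[:,0],bins=np.arange(np.floor(P[:,0].min()),P[:,0].max()+2,2))
        print(cam,c,np.percentile(P,[3,50,97],0).round(1).tolist(),h[1][0],h[0])
E
```

```text
top blue [[414.5, -279.7, 204.8], [416.0, -268.1, 232.5], [423.0, -257.5, 243.1]] 414.0 [84 41 18 14 14  1]
top green [[424.0, -327.8, 206.9], [426.1, -316.0, 235.3], [434.4, -304.1, 244.8]] 415.0 [ 1  0  0  4 25 93 22 20 16 16  3]
top yellow [[404.6, -227.4, 204.0], [406.1, -215.7, 234.0], [414.2, -204.9, 241.3]] 403.0 [22 88 26 13 19 11  3]
side blue [[415.9, -283.4, 206.3], [423.5, -275.0, 231.2], [425.7, -260.8, 241.7]] 415.0 [14 17 28 30 89 19]
side green [[425.9, -331.1, 214.4], [430.5, -321.0, 242.2], [435.1, -308.6, 244.4]] 424.0 [ 4 19 27 23 23 13]
side yellow [[407.6, -230.7, 203.5], [414.2, -223.9, 221.1], [415.8, -207.8, 237.4]] 404.0 [ 3  4 19 12 33 94  1  0  0  0  0  3  0  0  0  1]
```

```bash
python3 - <<'E'
from h import *
a=axes(12.0)
print("lower edge",a@[420,-270,102.5])
go(a@[420,-270,205.5+80],toolR(12.0),11)
print("descent",a[:,2]*80/200)
E
```

```text
lower edge [ 478.82595558 -174.25436186   12.93721893]
t 0.9 pos [ 225.4 -529.   214. ] rv [ 6.   11.54 78.61] d [290.6 362.6 -22. ] w 91.22446643296209 f [ 0.5 -0.   0.3]
11 rows: [0.0061 0.0117 0.0794] [ 0.1321  0.1648 -0.01  ]
descent [0.08134733 0.01729091 0.39125904]
```

Emit:
{"fn": "send_rows", "kwargs": {"targets": [[[0.006,0.0117,0.0794,0.132,0.165,-0.01,-0.2],[0.006,0.0117,0.0794,0.132,0.165,-0.01,-0.2],[0.006,0.0117,0.0794,0.132,0.165,-0.01,-0.2],[0.006,0.0117,0.0794,0.132,0.165,-0.01,-0.2],[0.006,0.0117,0.0794,0.132,0.165,-0.01,-0.2],[0.006,0.0117,0.0794,0.132,0.165,-0.01,-0.2],[0.006,0.0117,0.0794,0.132,0.165,-0.01,-0.2],[0.006,0.0117,0.0794,0.132,0.165,-0.01,-0.2],[0.006,0.0117,0.0794,0.132,0.165,-0.01,-0.2],[0.006,0.0117,0.0794,0.132,0.165,-0.01,-0.2],[0.006,0.0117,0.0794,0.132,0.165,-0.01,-0.2],[0,0,0,0,0,0,-0.2]]]}}

```text
time_s: 2.1
ee_pos: [518.9, -161.9, 191.1]
ee_rot: [-168.1, -0.0, 102.4]
force: [-0.2, -0.8, -0.3]
gripper_width: 54.6
gripper_force: 0.0
```

```bash
python3 - <<'E'
from h import *
a=axes(12.0)
go(a@[420,-270,205.5+80],toolR(12.0),1)
s=env.state();p,d=optics.grab_frame("wrist");cv2.imwrite("pics/w1.png",p[:,:,::-1])
c=optics.camera_info("wrist");K=np.array(c["camera_matrix"]);M=np.array(c["mount"])
R0=Ro.from_euler("xyz",s["ee_rot"],degrees=True).as_matrix()
for col in("blue","green","yellow"):
    m=colmask(p,col)&(d>0);v,u=np.nonzero(m);z=d[v,u]
    P=np.stack([(u-K[0,2])*z/K[0,0],(v-K[1,2])*z/K[1,1],z],1)@M[:3,:3].T+M[:3,3]
    P=P@R0.T+s["ee_pos"]
    for lo,hi in((112,160),(75,110)):
        Q=P[(P[:,2]>lo)&(P[:,2]<hi)]
        if len(Q)<10: continue
        print(col,lo,len(Q),np.percentile(Q@a,[3,50,97],0).round(1).tolist())
        if lo<100:print("yaw",-np.degrees(np.arctan(np.polyfit(Q[:,1],Q[:,0],1)[0])))
E
```

```text
t 2.1 pos [ 518.9 -161.9  191.1] rv [-0.06  0.06 -0.42] d [-2.9 -4.5  0.9] w 54.64095287664056 f [-0.2 -0.8 -0.3]
1 rows: [-0.0006  0.0007 -0.0046] [-0.0144 -0.0224  0.0043]
blue 112 793 [[418.0, -279.9, 209.3], [422.1, -264.4, 240.4], [426.2, -257.0, 241.9]]
blue 75 1028 [[416.8, -321.5, 193.5], [421.0, -252.4, 194.9], [425.7, -212.2, 196.5]]
yaw 12.80893923723663
green 112 332 [[426.9, -328.6, 207.6], [431.3, -305.8, 225.2], [435.8, -277.3, 243.6]]
green 75 1477 [[426.6, -305.6, 195.4], [430.9, -264.4, 197.0], [435.5, -204.6, 199.7]]
yaw 13.524892860631134
yellow 112 418 [[407.5, -228.0, 210.9], [413.0, -220.4, 238.2], [416.9, -204.5, 239.6]]
yellow 75 1538 [[407.0, -322.1, 191.3], [411.2, -275.6, 192.7], [415.9, -237.0, 194.0]]
yaw 11.675968921356217
```

View pics/w1.png

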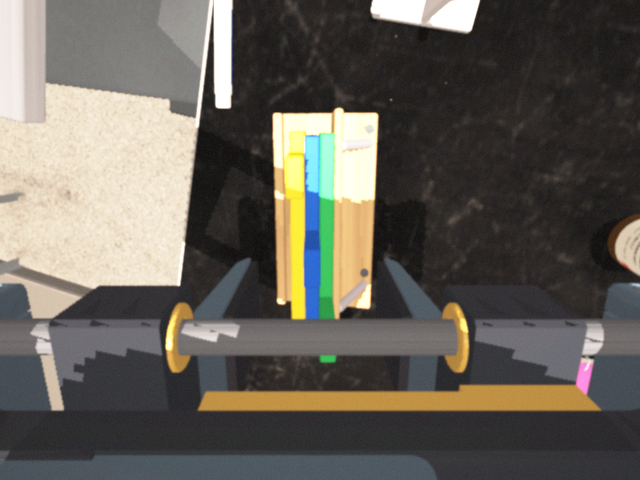

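The wrist picture has the blue panel between yellow (left) and green (right), with its tab near (312,240) between the open fingers. Its position agrees with the fixed cameras to within 2 mm.

```bash
python3 - <<'E'
from h import *
go(axes(12.0)@[421,-269,204.5],toolR(12.2),3)
E
```

```text
t 2.15 pos [ 517.2 -164.   191.4] rv [ 0.05 -0.02 -0.03] d [-16.9  -4.7 -78.9] w 54.9711042995509 f [-0.9 -0.5  0.2]
3 rows: [ 0.0002 -0.0001 -0.0001] [-0.0281 -0.0078 -0.1314]
```

Emit:
{"fn": "send_rows", "kwargs": {"targets": [[[0,0,0,-0.021,-0.006,-0.0985,-0.2],[0,0,0,-0.021,-0.006,-0.0985,-0.2],[0,0,0,-0.021,-0.006,-0.0985,-0.2],[0,0,0,-0.021,-0.006,-0.0985,-0.2],[0,0,0,0,0,0,-0.2],[0,0,0,0,0,0,-0.2]]]}}

```text
time_s: 2.75
ee_pos: [498.7, -171.7, 113.7]
ee_rot: [-168.0, 0.1, 101.9]
force: [-0.3, -0.1, 0.5]
gripper_width: 54.8
gripper_force: 0.0
```

```bash
python3 - <<'E'
from h import *
go(axes(12.0)@[421,-269,204.5],toolR(12.2),1)
E
```

```text
t 2.75 pos [ 498.7 -171.7  113.7] rv [0.08 0.01 0.3 ] d [ 1.6  3.  -1.2] w 54.77605219620108 f [-0.3 -0.1  0.5]
1 rows: [0.0009 0.0001 0.0033] [ 0.008   0.015  -0.0059]
```

Emit:
{"fn": "send_rows", "kwargs": {"targets": [[[0,0,0.003,0.008,0.012,-0.003,-0.2],[0,0,0,0,0,0,0.2],[0,0,0,0,0,0,0.5],[0,0,0,0,0,0,1],[0,0,0,0,0,0,1],[0,0,0,0,0,0,1],[0,0,0,0,0,0,1],[0,0,0,0,0,0,1]]], "grip_force": 25}}

```text
time_s: 3.55
ee_pos: [499.3, -168.6, 112.8]
ee_rot: [-167.8, 0.0, 102.3]
force: [-3.3, -1.0, 4.4]
gripper_width: 10.0
gripper_force: 25.0
```

```bash
python3 - <<'E'
from h import *
go(axes(12.0)@[421,-269,204.5],toolR(12.2),1);print(env.state()["gripper_force"],env.state()["torque"])
E
```

```text
t 3.55 pos [ 499.3 -168.6  112.8] rv [ 0.09 -0.18 -0.08] d [ 1.  -0.1 -0.3] w 10.026725194959639 f [-3.3 -1.   4.4]
1 rows: [ 0.001  -0.002  -0.0009] [ 0.0052 -0.0003 -0.0015]
24.973226487636566 [-0.25190187  0.74034136 -0.09084971]
```

Emit:
{"fn": "send_rows", "kwargs": {"targets": [[[0,0,0,0.005,0.001,0.0245,1],[0,0,0,0.005,0.001,0.0245,1],[0,0,0,0.005,0.001,0.0245,1],[0,0,0,0.005,0.001,0.0245,1],[0,0,0,0.005,0.001,0.0245,1],[0,0,0,0.005,0.001,0.0245,1]]]}}

```text
time_s: 4.15
ee_pos: [505.8, -167.2, 142.2]
ee_rot: [-167.9, 0.0, 102.3]
force: [-5.1, -1.2, -2.4]
gripper_width: 9.9
gripper_force: 25.0
```

```bash
python3 - <<'E'
from h import *
go(axes(12.0)@[421,-269,364.5],toolR(12.2),12);print(env.state()["gripper_force"])
p,d=optics.grab_frame("side");cv2.imwrite("pics/l1.png",cv2.resize(p[190:340,180:340],(640,600),interpolation=3)[:,:,::-1])
E
```

```text
t 4.15 pos [ 505.8 -167.2  142.2] rv [ 0.06 -0.12 -0.07] d [ 27.    5.4 126.8] w 9.864603092772489 f [-5.1 -1.2 -2.4]
12 rows: [ 0.0001 -0.0001 -0.0001] [0.0113 0.0023 0.0528]
24.984557926654816
```

View pics/l1.png

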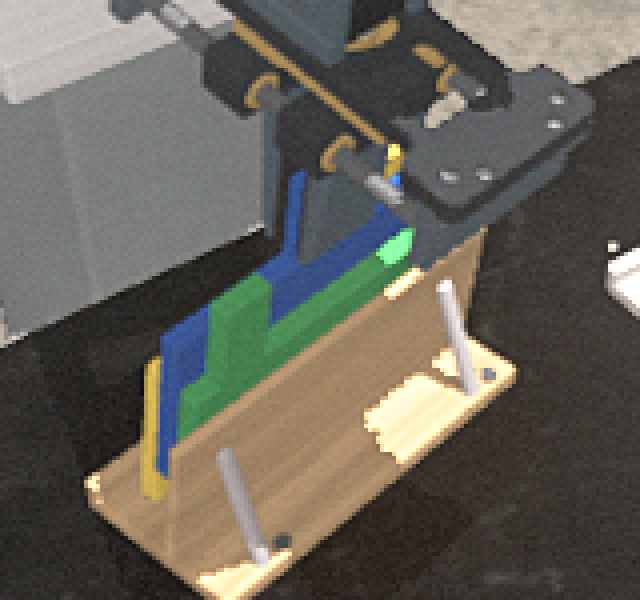

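Only blue rises; yellow (bottom-left, about 150,430) and green stay down. There's a slight press towards the backrest, so I'll ease off about 1 mm while lifting.

Emit:
{"fn": "send_rows", "kwargs": {"targets": [[[0,0,0,0.005,0.002,0.05,1],[0,0,0,0.0105,0.0023,0.05,1],[0,0,0,0.0105,0.0023,0.05,1],[0,0,0,0.0105,0.0023,0.05,1],[0,0,0,0.0105,0.0023,0.05,1],[0,0,0,0.0105,0.0023,0.05,1],[0,0,0,0.0105,0.0023,0.05,1],[0,0,0,0.0105,0.0023,0.05,1],[0,0,0,0.0105,0.0023,0.05,1],[0,0,0,0.0105,0.0023,0.05,1],[0,0,0,0.0105,0.0023,0.05,1],[0,0,0,0.0105,0.0023,0.05,1]]]}}

```text
time_s: 5.4
ee_pos: [531.0, -161.7, 262.8]
ee_rot: [-168.0, 0.1, 102.3]
force: [1.1, -1.0, -0.4]
gripper_width: 9.8
gripper_force: 25.0
```

Emit:
{"fn": "send_rows", "kwargs": {"targets": [[[0,0,0,0.0105,0.0023,0.05,1],[0,0,0,0.0105,0.0023,0.05,1],[0,0,0,0,0,0,1]]]}}

```text
time_s: 5.7
ee_pos: [535.8, -160.9, 283.6]
ee_rot: [-168.1, 0.1, 102.3]
force: [-0.1, 0.0, -1.4]
gripper_width: 9.7
gripper_force: 25.0
```

```bash
cat >> h.py <<'E'
def held():
    "pose of the held panel in the wrist/other cameras: tab-lower edge seen by side and top"
    for cam in("top","side"):
        p,d=optics.grab_frame(cam);np.save(cam+"_p.npy",p);np.save(cam+"_d.npy",d);cv2.imwrite(f"pics/{cam}_h.png",p[:,:,::-1])
        P=pts(cam,d,colmask(p,"blue"));P=P[(P[:,0]>440)&(P[:,0]<620)&(P[:,1]>-300)&(P[:,1]<220)&(P[:,2]>5)]
        Q=P[P[:,2]<np.percentile(P[:,2],60)]
        for _ in range(3):
            A=np.c_[Q[:,1:]-P.mean(0)[1:],np.ones(len(Q))];w=np.linalg.lstsq(A,Q[:,0],rcond=None)[0];Q=Q[abs(Q[:,0]-A@w)<4]
        print(cam,len(P),len(Q),"mean",P.mean(0).round(1),"w",w.round(3),"yaw",-np.degrees(np.arctan(w[0])).round(2),"lean",np.degrees(np.arctan(w[1])).round(2),"lo",np.percentile(P,1,0).round(1),"hi",np.percentile(P,99,0).round(1))
E
python3 - <<'E'
from h import *
held()
# stand: origin (505,89), yaw 1.2
yaw=1.2;a=axes(yaw);o=np.array([505,89,0]);h=Ro.from_euler("z",yaw,degrees=True).as_matrix()
le=o+h@[15,0,11];print("lower edge target",le)
go(le+a@[-6,0,101.5+120],toolR(yaw),12)
E
```

```text
Traceback (most recent call last):
  File "h.py", line 34, in held
    Q=P[P[:,2]<np.percentile(P[:,2],60)]
               ~~~~~~~~~~~~~^^^^^^^^^^^
IndexError: index -1 is out of bounds for axis 0 with size 0
```

```bash
sed -i 's/for cam in("top","side"):\n        p,d=optics/&/; /def held/,$ s/("top","side")/("side",)/' h.py
cat > t.py <<'E'
from h import *
held()
yaw=1.2;a=axes(yaw);o=np.array([505,89,0]);h=Ro.from_euler("z",yaw,degrees=True).as_matrix()
le=o+h@[15,0,11];print("lower edge target",le)
go(le+a@[-6,0,101.5+120],toolR(yaw),12)
E
python3 t.py
```

```text
side 3473 2042 mean [ 531.7 -175.5  234.5] w [-2.14000e-01  2.18000e-01  5.32348e+02] yaw 12.08 lean 12.32 lo [ 507.8 -239.2  182.3] hi [551.3 -95.7 310.1]
lower edge target [519.99671025  89.3141363   11.        ]
t 5.8 pos [ 534.9 -160.8  282. ] rv [  0.07  -0.   -11.07] d [ 25.3 251.  -53.1] w 9.996773553636771 f [ 0.3 -0.4 -1. ]
12 rows: [ 0.0001 -0.     -0.0103] [ 0.0105  0.1046 -0.0221]
```

View pics/side_h.png

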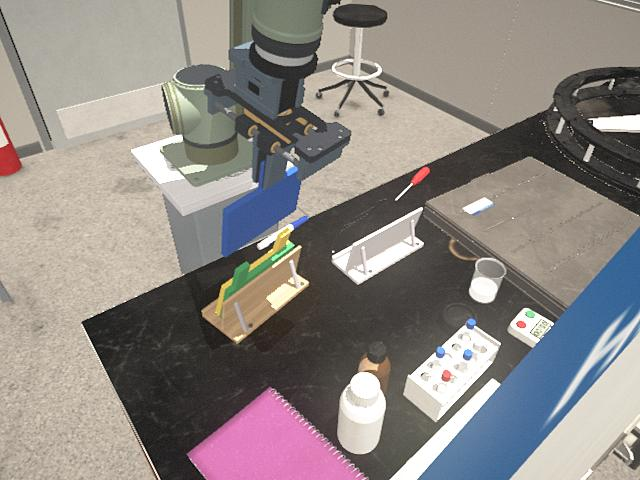

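Blue hangs free and straight (yaw 12.1, lean 12.3). Yellow and green remain leaning in the wooden stand. Next I'll carry it across at constant height.

Emit:
{"fn": "send_rows", "kwargs": {"targets": [[[0,0,-0.0103,0.0105,0.1045,0,1],[0,0,-0.0103,0.0105,0.1045,0,1],[0,0,-0.0103,0.0105,0.1045,0,1],[0,0,-0.0103,0.0105,0.1045,0,1],[0,0,-0.0103,0.0105,0.1045,0,1],[0,0,-0.0103,0.0105,0.1045,0,1],[0,0,-0.0103,0.0105,0.1045,0,1],[0,0,-0.0103,0.0105,0.1045,0,1],[0,0,-0.0103,0.0105,0.1045,0,1],[0,0,-0.0103,0.0105,0.1045,0,1],[0,0,-0.0103,0.0105,0.1045,0,1],[0,0,-0.0103,0.0105,0.1045,0,1]]]}}

```text
time_s: 7.0
ee_pos: [559.7, 90.7, 281.2]
ee_rot: [-167.9, 0.1, 91.1]
force: [1.1, 0.4, -2.0]
gripper_width: 10.4
gripper_force: 25.0
```

Emit:
{"fn": "send_rows", "kwargs": {"targets": [[[0,0,0,0,0,-0.065,1],[0,0,0,0,0,-0.065,1],[0,0,0,0,0,-0.065,1],[0,0,0,0,0,-0.065,1],[0,0,0,0,0,0,1],[0,0,0,0,0,0,1],[0,0,0,0,0,0,1]]]}}

```text
time_s: 7.7
ee_pos: [560.5, 89.8, 230.6]
ee_rot: [-168.1, 0.1, 91.1]
force: [-0.3, 0.2, -1.1]
gripper_width: 9.5
gripper_force: 25.0
```

```bash
cat >> t.py <<'E'
# where is the panel relative to the stand, in side camera terms (back faces of both)
go(le+a@[-6,0,101.5+20],toolR(yaw),10)
E
python3 t.py; python3 - <<'E'
from h import *
p=np.load("side_p.npy");cv2.imwrite("pics/h2.png",cv2.resize(p[110:310,260:460],(600,600),interpolation=3)[:,:,::-1])
E
```

```text
side 2332 1347 mean [554.2  78.3 182.8] w [-1.60000e-02  2.15000e-01  5.54907e+02] yaw 0.9 lean 12.12 lo [542.1  12.1 129.7] hi [566.7 159.9 260.4]
lower edge target [519.99671025  89.3141363   11.        ]
t 7.75 pos [560.5  89.9 230.7] rv [0.06 0.08 0.07] d [-0.3  0.3 -1.8] w 9.736740512488037 f [-0.1  0.3 -1.5]
12 rows: [0.0001 0.0001 0.0001] [-0.0001  0.0001 -0.0007]
t 7.75 pos [560.5  89.9 230.7] rv [0.06 0.08 0.07] d [-21.1  -0.1 -99.6] w 9.736740512488037 f [-0.1  0.3 -1.5]
10 rows: [0.0001 0.0001 0.0001] [-0.0106 -0.0001 -0.0498]
```

View pics/h2.png

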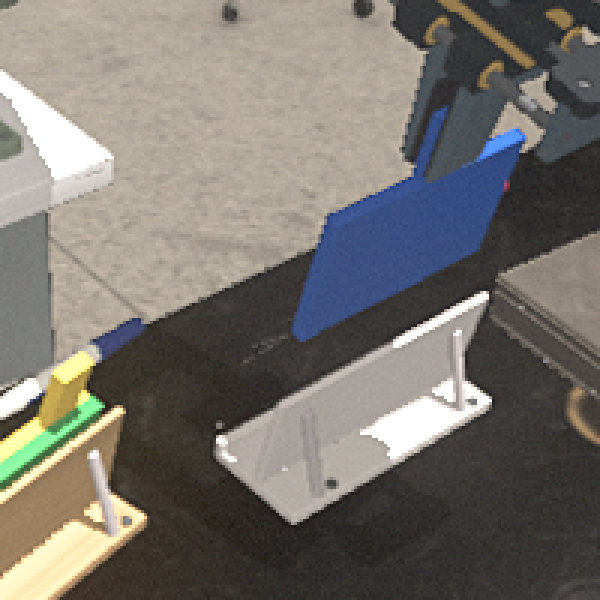

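Emit:
{"fn": "send_rows", "kwargs": {"targets": [[[0,0,0,-0.0106,0,-0.05,1],[0,0,0,-0.0106,0,-0.05,1],[0,0,0,-0.0106,0,-0.05,1],[0,0,0,-0.0106,0,-0.05,1],[0,0,0,-0.0106,0,-0.05,1],[0,0,0,-0.0106,0,-0.05,1],[0,0,0,-0.0106,0,-0.05,1],[0,0,0,-0.0106,0,-0.05,1],[0,0,0,-0.0106,0,-0.05,1],[0,0,0,-0.0106,0,-0.05,1],[0,0,0,0,0,0,1],[0,0,0,0,0,0,1]]]}}

```text
time_s: 8.95
ee_pos: [539.0, 90.0, 129.9]
ee_rot: [-168.0, 0.1, 91.1]
force: [0.4, 0.7, -0.9]
gripper_width: 10.0
gripper_force: 25.0
```

Emit:
{"fn": "send_rows", "kwargs": {"targets": [[[0,0,0,-0.004,0,-0.02,1],[0,0,0,-0.004,0,-0.02,1],[0,0,0,-0.004,0,-0.02,1],[0,0,0,-0.002,0,-0.01,1],[0,0,0,0,0,0,1]]]}}

```text
time_s: 9.45
ee_pos: [535.8, 90.0, 115.6]
ee_rot: [-167.9, 0.1, 91.1]
force: [-0.1, 0.8, -1.1]
gripper_width: 9.8
gripper_force: 25.0
```

Emit:
{"fn": "send_rows", "kwargs": {"targets": [[[0,0,0,-0.001,0,-0.01,1],[0,0,0,-0.001,0,-0.01,1],[0,0,0,0,0,0,1]]]}}

```text
time_s: 9.75
ee_pos: [536.0, 90.0, 112.9]
ee_rot: [-168.0, 0.1, 91.1]
force: [-0.6, 0.9, 4.2]
gripper_width: 10.3
gripper_force: 25.0
```

Emit:
{"fn": "send_rows", "kwargs": {"targets": [[[0,0,0,0,0,-0.005,1],[0,0,0,0,0,0,1]]]}}

```text
time_s: 9.95
ee_pos: [536.1, 90.0, 112.8]
ee_rot: [-168.1, 0.1, 91.1]
force: [0.2, 0.2, 9.3]
gripper_width: 10.0
gripper_force: 25.0
```

The panel is on the floor of the stand. I'll lift about 1 mm and slide it back to the backrest.

Emit:
{"fn": "send_rows", "kwargs": {"targets": [[[0,0,0,0,0,0.009,1],[0,0,0,0.01,0,0,1],[0,0,0,0.01,0,0,1],[0,0,0,0,0,0,1]]]}}

```text
time_s: 10.35
ee_pos: [538.8, 90.0, 112.8]
ee_rot: [-167.8, 0.1, 91.1]
force: [-2.6, -0.5, 4.5]
gripper_width: 9.8
gripper_force: 25.0
```

Emit:
{"fn": "send_rows", "kwargs": {"targets": [[[0,0,0,0.005,0,0,1],[0,0,0,0.005,0,0,1],[0,0,0,0,0,0,1]]]}}

```text
time_s: 10.65
ee_pos: [541.5, 90.0, 112.9]
ee_rot: [-167.9, 0.1, 91.1]
force: [-3.3, 0.1, 4.2]
gripper_width: 10.1
gripper_force: 25.0
```

Emit:
{"fn": "send_rows", "kwargs": {"targets": [[[0,0,0,0.005,0,0,1],[0,0,0,0,0,0,1]]]}}

```text
time_s: 10.85
ee_pos: [542.0, 90.0, 112.8]
ee_rot: [-167.9, 0.1, 91.2]
force: [-5.9, -0.1, 5.1]
gripper_width: 10.0
gripper_force: 25.0
```

Emit:
{"fn": "send_rows", "kwargs": {"targets": [[[0,0,0,0.005,0,0,1],[0,0,0,0,0,0,1]]]}}

```text
time_s: 11.05
ee_pos: [542.1, 90.0, 112.8]
ee_rot: [-167.8, 0.1, 91.2]
force: [-6.6, -0.2, 6.6]
gripper_width: 9.9
gripper_force: 25.0
```

```bash
python3 t.py
```

```text
side 463 244 mean [542.8  68.8 103.6] w [-1.40000e-02  1.46000e-01  5.43715e+02] yaw 0.78 lean 8.3 lo [534.7  12.2  85.1] hi [577.5 152.6 168.8]
lower edge target [519.99671025  89.3141363   11.        ]
t 11.1 pos [542.1  89.9 112.8] rv [ 0.07 -0.23  0.04] d [ 18.1   0.2 116.1] w 9.55826562122463 f [-6.   0.2  5.7]
12 rows: [ 0.0001 -0.0002  0.    ] [0.0075 0.0001 0.0484]
t 11.1 pos [542.1  89.9 112.8] rv [ 0.07 -0.23  0.04] d [-2.7 -0.2 18.2] w 9.55826562122463 f [-6.   0.2  5.7]
10 rows: [ 0.0001 -0.0003  0.    ] [-0.0014 -0.0001  0.0091]
```

It stopped against the backrest after about 6 mm, as predicted. Now I'll release.

Emit:
{"fn": "send_rows", "kwargs": {"targets": [[[0,0,0,0,0,0,1],[0,0,0,0,0,0,0.6],[0,0,0,0,0,0,0.4],[0,0,0,0,0,0,0.2],[0,0,0,0,0,0,0.1],[0,0,0,0,0,0,0.1],[0,0,0,0,0,0,0.1]]], "grip_force": 5}}

```text
time_s: 11.8
ee_pos: [543.9, 89.9, 112.7]
ee_rot: [-168.0, 0.1, 91.1]
force: [0.6, -1.2, -0.4]
gripper_width: 41.0
gripper_force: 0.0
```

Emit:
{"fn": "send_rows", "kwargs": {"targets": [[[0,0,0,0.01,0,0.05,0.1],[0,0,0,0.01,0,0.05,0.1],[0,0,0,0.01,0,0.05,0.1],[0,0,0,0.01,0,0.05,0.1],[0,0,0,0.01,0,0.05,0.1],[0,0,0,0.02,0,0.1,0.1],[0,0,0,0.02,0,0.1,0.1],[0,0,0,0.02,0,0.1,0.1],[0,0,0,0,0,0.1,0.1],[0,0,0,0,0,0.1,0.1],[0,0,0,0,0,0,0.1]]]}}

```text
time_s: 12.9
ee_pos: [567.1, 90.1, 266.0]
ee_rot: [-168.4, 0.0, 91.1]
force: [1.4, -0.4, 0.6]
gripper_width: 41.0
gripper_force: 0.0
```

```bash
python3 t.py; python3 - <<'E'
from h import *
s=np.load("side_p.npy");p,d=optics.grab_frame("top")
np.save("top_p.npy",p);np.save("top_d.npy",d)
P=pts("top",d,colmask(p,"blue"));P=P[(P[:,0]>440)&(P[:,0]<620)&(P[:,1]>-20)&(P[:,1]<200)&(P[:,2]>8)]
print(len(P),P.min(0) if len(P) else 0,P.max(0) if len(P) else 0)
cv2.imwrite("pics/f.png",np.vstack([cv2.resize(s[190:340,180:480],(600,300),interpolation=3),cv2.resize(p[190:340,140:440],(600,300),interpolation=3)])[:,:,::-1])
E
```

```text
side 684 348 mean [543.8  80.5 108.3] w [-1.60000e-02  4.40000e-02  5.42749e+02] yaw 0.89 lean 2.5 lo [534.4  12.1  85.8] hi [555.1 160.  147.7]
lower edge target [519.99671025  89.3141363   11.        ]
t 12.95 pos [566.3  90.  264.1] rv [0.04 0.18 0.05] d [ -6.2   0.1 -35.2] w 41.232939416567504 f [-0.3  0.1 -0.9]
12 rows: [0.     0.0002 0.0001] [-0.0026  0.     -0.0147]
t 12.95 pos [566.3  90.  264.1] rv [0.04 0.18 0.05] d [ -26.9   -0.3 -133. ] w 41.232939416567504 f [-0.3  0.1 -0.9]
10 rows: [0.     0.0002 0.0001] [-0.0135 -0.0002 -0.0665]
1091 [512.56126823  14.10136778  12.39635218] [550.2909732   91.64312212 148.03793146]
```

View pics/f.png

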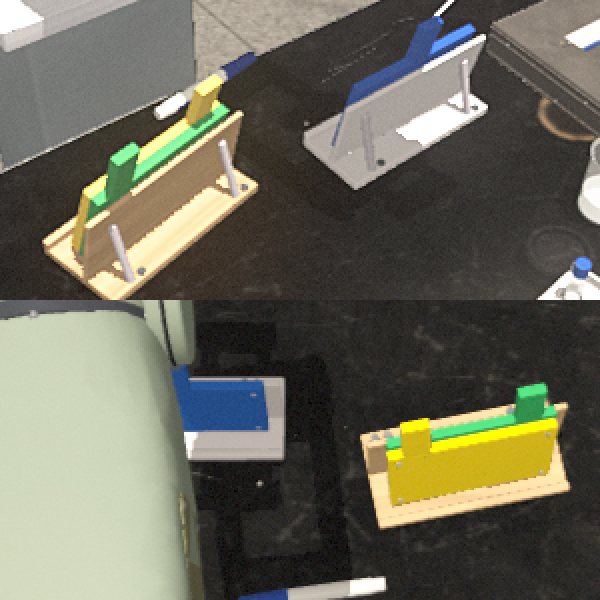

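Blue stands tab up in the white stand (side view, tab near 425,40). Yellow and green still lean in theirs. One last check of blue's flushness on the backrest before handing in.

```bash
python3 - <<'E'
from h import *
p=np.load("top_p.npy");d=np.load("top_d.npy")
P=pts("top",d,colmask(p,"blue"));P=P[(P[:,1]>-20)&(P[:,1]<200)&(P[:,0]>480)&(P[:,0]<600)&(P[:,2]>20)&(P[:,2]<95)]
A=np.c_[P[:,1:]-[88,0],np.ones(len(P))];w=np.linalg.lstsq(A,P[:,0],rcond=None)[0]
lean=np.degrees(np.arctan(w[1]));print(w,lean,"gap to backrest at z10, z80:",[522.95+.2143*z-(w[2]+w[1]*z)-10.2 for z in(10,80)])
E
```

```text
[-2.01304723e-02  2.51844767e-01  5.09305280e+02] 14.135680063222711 gap to backrest at z10, z80: [np.float64(3.069272549113851), np.float64(0.44113887784753913)]
```

```bash
python3 -c "
from workcell import env
print(env.job_done())"
```

```text
the job is handed in; nothing more can be done
None
```

The blue panel is out of the stack, released, and leaning tab up in the middle of the white stand against its backrest, though not fully flush (foot about 3 mm off, lean about 14°); yellow and green still lean in the wooden stand, and the job was handed in at about 13 s.

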